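Release the spare striker and trap it on the chute

ROBOT

A 6-joint arm with a two-finger parallel gripper is mounted at the origin on the work surface. World frame = base frame: x ahead of the robot, y to its left, z up, the work surface at z = 0. Lengths are in mm, angles in rad, forces in N, time in s.
With the tool pointing down it reaches from about 400 to 925 mm from the base axis. Payload 12.5 kg.
Tool frame: the origin (TCP) lies at the centre of the arm's flange, where the gripper is bolted on; the fingertips stand 190 mm ahead of it and the grasp point (between the pads) lies 171 mm ahead of it; z points along the fingers, y is the direction in which the jaws open and shut (so a half turn about z gives the same grasp; the last joint's range is limited). The gripper opens to 95 mm and grips with 3 to 60 N. Pads are 20 mm wide; open, the fingers measure 119 mm over their backs; the gripper's body (75 mm by 180 mm) begins 59 mm behind the grasp point.
Start: joints at [1.151, 0.491, 1.559, -0, 1.092, -0.106], TCP at [192.898, 594.487, 404.761] pointing down, gripper open.
Joint ranges: [-3.1, 3.1], [-0.84, 2.19], [0.05, 2.79], [-1.13, 4.28], [0.06, 2.93], [-2.69, 2.69]. Speed limits (rad/s): [2.22, 2.22, 2.79, 3.14, 3.14, 3.14].

INTERFACE

Orientations are given as [roll, pitch, yaw] about the fixed x, y, z axes, in that order (R = Rz(yaw) Ry(pitch) Rx(roll)).
In Python, from cell import env, optics gives the robot as it stands.
- The arm moves only by the tool apply_moves, never from a script. Its argument "commands" is a list of rows, each a list of 7 numbers: the turn, a rotation vector about the tool's x, y, z in degrees, then the shift along the tool's x, y, z in m, then the finger opening in m, from 0 to 0.0951. A call has 1 to 5 rows; each row shifts and turns the commanded pose from where the row before left it, along the tool's axes as they then stand; what a row does not reach is not made up. A row lasts 1/12 s, in which the tool goes at most 41.7 mm and 7.16 degrees, less where a joint would pass 70% of its speed; a pose out of reach is approached as far as the arm can. A call with a gripper value outside its range is refused whole. The fingers move at their own pace and stop on an object; the grip force is fixed at half the most. Time passes only in rows, so rows that do not move let the fingers close. It gives the time, the measured TCP pose, the force and the opening at its end, in the units of the state.
- env.state(): the state, without advancing time (a new reading comes with each control period).
- optics.read_camera(name): name is "side" or "top"; returns a dict with "color" (480x640x3 uint8, red, green, blue), "fx", "fy", "cx", "cy" (pixels), "distortion" ([k1, k2, p1, p2, k3] as OpenCV has them; the pictures are not rectified), "eye" and "rotation" of the camera in the world. Camera axes: x right, y up, looking along -z (the intrinsics and any distortion apply to the point x, -y, -z); pixel columns grow to the right and rows downward; lengths in mm; the calibration is good to about 2 mm. A picture is of the moment at which its call begins. There is no depth.
- env.job_done(): hands the job in, once; it reports no verdict.
The state is a dict: "t": time; "joints": joint angles; "qvel": joint speeds; "tau": joint torques, N m; "eef_pos": TCP position; "tcp_rot": TCP orientation; "ft_force": force on the tool from outside, world axes, zero at the start; "moment": the same for the moment, N m; "opening": opening from 0.0 (shut) to 1.0 (fully open).
Only numpy, scipy, OpenCV 4.12 (cv2) and the standard library are available. Lean on these libraries where they do the work, as an engineer would, in place of code of your own. Each camera call takes 0.05 s, during which the arm holds its last target. There are 200 camera calls.

TASK

Press down the red release pad of the striker dispenser with one finger and, with the other finger, trap the cream striker that springs out before it shoots off the open end of the chute. Finish while holding: the pad still pressed down and the striker lying flat on the chute, caught between its spring follower and your finger. Only press and block: do not lift the striker, and leave the tea things, the powder jar and the box of men where they stand.

Things in the scene. Friction and masses are not known exactly. Their poses are not given: they have to be found in the camera images.
- dispenser: Fixed aluminium striker dispenser, 238 x 60 mm plus a side wing for the pad. Origin: on the table (z = 0) under the chute's middle line, level with the stop pins; z up. The chute, a level channel along its x axis, has its floor 30 mm above the table, is 44 mm wide (y +-22 mm), with side rails 5 mm thick, tops at 38 mm. The striker shoots out along -x, roughly towards the robot.
- striker: Loose cream acrylic carrom striker: slippery disc, 41.3 mm diameter, 9.5 mm thick, about 15 g. Origin: centre of its underside, z up. It starts flat on the chute floor at dispenser x = +20 mm, y = 0, squeezed by the spring follower against the stop pins. Once free it shoots out at about 1 m/s and within 0.2 s off the open end unless something stands in the chute.
- release (a joint): Travel of the red pad: 0 up, grows as it is pressed straight down, 0.009 m at its stop. Spring: 3 N to start, 6 N at the stop; let go, it rises again. Two 5 mm stop pins (dispenser x = 0, y = +-12 mm) are one piece with it: 6 mm above the chute floor at 0, below the floor after 6 mm of travel. Rising under the striker they would jack it up.
- follower (a joint): Travel of the spring follower (steel bar, orange nose 16 mm wide) behind the striker: 0 at the start, nose face at dispenser x = +41 mm, 2.5 N; at its stop 0.060 m, nose at x = -19 mm, 1 N. A finger whose striker-side (+x) edge stands in the chute between x = -28 and -55 mm traps the striker against it. Its fixed barrel: x +62 to +138, y +-28 mm, top 53 mm above the table.
- pad_top (a point): Centre of the top of the round red release pad (32 mm diameter). Moves with the pad: 41 mm above the table when up, 32 mm fully pressed. At dispenser x = -45, y = -60 mm: 60 mm straight across the chute from catch_spot. It stands on a wing, x -78 to -12, y -93 to -27 mm, top at 31 mm.
- catch_spot (a point): Point on the chute floor (30 mm above the table), middle line, dispenser x = -45 mm: a good place for the middle of the trapping finger. A tip lower than 37 mm above the table blocks the striker (top 39.5 mm). With both fingertips level, one over the pad and one here, lowering them together closes the chute as the pins go down; the pad's stop keeps the tips 2 mm off the floor.
- chute_end (a point): Middle of the open end of the chute, on the chute floor, dispenser x = -100 mm.
- tea_tray: Bystander: blue melamine tea tray, 275 x 185 mm, rim 22 mm high, two cups on it. Origin: centre of underside.
- cup_1: Bystander: white ceramic cup, 72 mm wide at the rim, 66 mm tall, on the tray. Origin: centre of underside.
- cup_2: Bystander: white ceramic cup like cup_1, on the tray. Origin: centre of underside.
- cup_3: Bystander: white ceramic cup like cup_1, on the table by itself. Origin: centre of underside.
- powder_jar: Bystander: white plastic jar of board powder with a red cap, 58 mm wide, 105 mm tall. Origin: centre of underside.
- men_box: Bystander: open wooden box 145 x 80 x 22 mm with carrom men in it. Origin: centre of underside.
Mind the look-alikes: they are no part of the job. What is meant by the striker is not blue or orange, and is the smaller of those in its own colour.

How it is judged:
By the outcome, as a careful person would: the job done as asked, in the order asked, and still so for the second after the job is handed in, while the arm keeps its last pose, push and grip.
It also fails if it takes over 29 s, if anything falls off the work surface, if the arm or the gripper's body presses on something with over 40 N, if the wrist force passes 120 N, or if a joint passes its speed limit or range.

## Working session

There is one attempt and no reset: what is moved stays moved. The work goes in short steps, Python scripts to look and compute and a tool call to move; the robot and the scene stay as the last step left them, time stands still between calls to the robot, and variables do not carry over. Pictures are saved under pics/ and viewed, about 8 in all and at most 12, crops included, and the job is handed in when it is done.

Besides the shell and the picture viewer there is one more tool, called after ">>>" as a command line: name --pt "numbers of a row" for each row, then --argument value for the rest. apply_moves: Moves the arm, as the interface text tells. Its arguments: {"type":"object","properties":{"commands":{"type":"array","items":{"type":"array","items":{"type":"number"}}}},"required":["commands"]}

```bash
mkdir -p pics; ls
python3 - <<'E'
from cell import env, optics
import cv2
for n in("top","side"):
    d=optics.read_camera(n); cv2.imwrite(f"pics/{n}0.png",d["color"][:,:,::-1])
    print(n,{k:v for k,v in d.items() if k!="color"})
print(env.state())
E
```

```text
pics
top {'fx': 615.3112860719251, 'fy': 615.3112860719251, 'cx': 320.38547754536637, 'cy': 236.65802101093843, 'distortion': array([-0.11478529,  0.        ,  0.        ,  0.        ,  0.        ]), 'eye': array([ 481.46205981,   -2.61840167, 1184.03031211]), 'rotation': array([ 0.07749141, -0.01332552, -1.5546406 ])}
side {'fx': 594.9100252506707, 'fy': 594.9100252506707, 'cx': 313.4083185836316, 'cy': 231.20596996104933, 'distortion': array([-0.01656425,  0.        ,  0.        ,  0.        ,  0.        ]), 'eye': array([ 246.66365697, -948.95674532,  888.14328711]), 'rotation': array([ 0.88273693,  0.01968601, -0.31672885])}
{'t': 0.1, 'joints': array([ 1.15141647e+00,  4.91501222e-01,  1.55937669e+00, -3.64583395e-05,
        1.09169381e+00, -1.05583988e-01]), 'qvel': array([-0.00011269, -0.00218617, -0.00159285, -0.00129169, -0.00210893,
        0.00162074]), 'tau': array([ 3.03802823e-03, -6.13622761e+01, -2.58608150e+01,  6.93789613e-02,
        4.70327795e-02, -7.33386992e-05]), 'eef_pos': array([192.88182553, 594.46917477, 404.22295623]), 'tcp_rot': array([-3.14061563e+00, -7.10247592e-05,  2.82781358e+00]), 'ft_force': array([ 0.24124495, -0.27071757,  0.17833652]), 'moment': array([0.01382288, 0.00820385, 0.01940439]), 'opening': 1.0012646005200254}
```

View pics/top0.png

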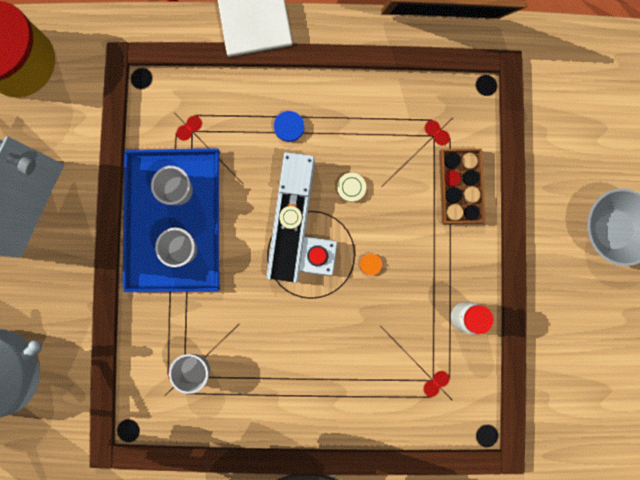

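View pics/side0.png

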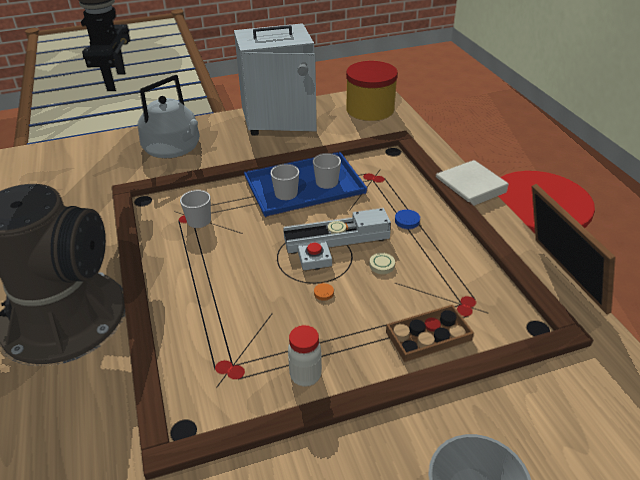

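The top view shows the dispenser with its pad at about (318,256) and its open end near (283,280). There are two cream discs: (291,217) in the chute, and a larger one at (351,187) on the table. The smaller one in the chute fits the striker. I'll confirm that in enlarged crops.

Run:
```python
import cv2, numpy as np
a=cv2.imread("pics/top0.png")[145:295,250:390]; b=cv2.imread("pics/side0.png")[200:280,275:400]
cv2.imwrite("pics/c_top.png",cv2.resize(a,None,fx=4,fy=4,interpolation=cv2.INTER_CUBIC))
cv2.imwrite("pics/c_side.png",cv2.resize(b,None,fx=6,fy=6,interpolation=cv2.INTER_CUBIC))
```

```text
(no output)
```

View pics/c_top.png

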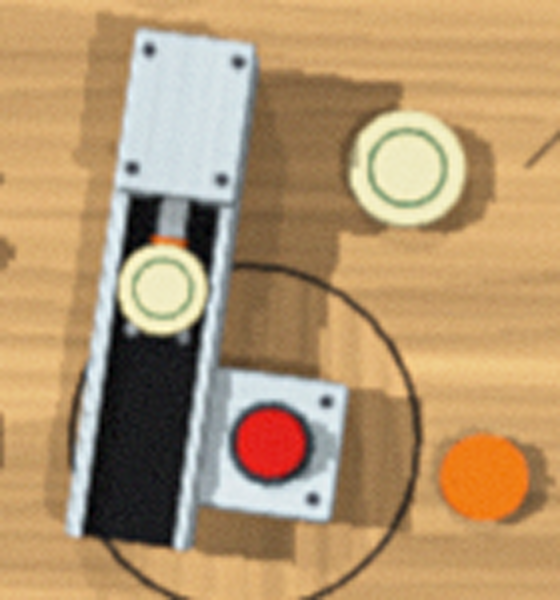

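View pics/c_side.png

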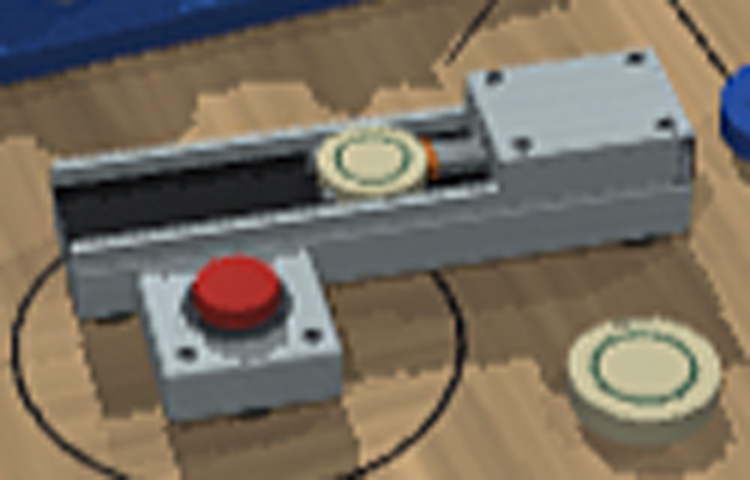

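The striker is confirmed: it's the cream disc at top-crop (163,289), in the chute against the pins at (130,330) and (184,338). The look-alike at (407,168) is larger and lies on the table. Next I'll fit the dispenser pose using points from both views.

```bash
cat > h.py <<'E'
import numpy as np, cv2
from scipy.spatial.transform import Rotation as Ro
K={"top":(615.3112860719251,320.38547754536637,236.65802101093843,-0.11478529,[481.46205981,-2.61840167,1184.03031211],[0.07749141,-0.01332552,-1.5546406]),
"side":(594.9100252506707,313.4083185836316,231.20596996104933,-0.01656425,[246.66365697,-948.95674532,888.14328711],[0.88273693,0.01968601,-0.31672885])}
def proj(n,P):
    f,cx,cy,k,e,r=K[n]
    p=Ro.from_euler("xyz",r).inv().apply(np.atleast_2d(P)-e)*[1,-1,-1]
    return cv2.projectPoints(p,np.zeros(3),np.zeros(3),np.array([[f,0,cx],[0,f,cy],[0,0,1]]),np.array([k,0,0,0,0.]))[0][:,0]
E
python3 - <<'E'
from h import *
from scipy.optimize import least_squares
D={"top":([(163,289,20,0,39.5),(270,442,-45,-60,41),(135,30,138,28,53),(256,42,138,-28,53),(117,188,62,28,53),(239,194,62,-28,53),(66,535,-100,27,38),(189,549,-100,-27,38),(347,383,-12,-93,31),(329,521,-78,-93,31)],4,250,145),
"side":([(372,159,20,0,39.5),(237,287,-45,-60,41),(468,78,62,28,53),(655,50,138,28,53),(692,130,138,-28,53),(500,157,62,-28,53),(52,160,-100,27,38),(72,245,-100,-27,38),(163,375,-78,-93,31),(340,345,-12,-93,31)],6,275,200)}
def res(q,cams):
    o=[]
    for n in cams:
        d,s,u0,v0=D[n]; d=np.array(d,float)
        uv=(d[:,:2]+.5)/s-.5+[u0,v0]
        P=Ro.from_euler("z",q[2]).apply(d[:,2:])+[q[0],q[1],0]
        o.append((proj(n,P)-uv).ravel())
    return np.concatenate(o)
for c in(["top"],["side"],["top","side"]):
    r=least_squares(res,[480,20,-.1],args=(c,)); print(c,r.x.round(4)); print(r.fun.reshape(-1,2).round(1).tolist())
x,y,a=r.x
R=Ro.from_euler("z",a)
T=R.apply([-45,-30,0])+[x,y,0]; print("tool target",T, "pad",R.apply([-45,-60,0])+[x,y,0])
from cell import env
s=env.state(); Rt=Ro.from_euler("xyz",s["tcp_rot"]); print("shift tool axes",Rt.inv().apply(T-s["eef_pos"]))
print("turn deg world z",np.degrees((a-s["tcp_rot"][2]+np.pi/2)%np.pi-np.pi/2))
E
```

```text
['top'] [ 5.879402e+02  4.284740e+01 -1.181000e-01]
[[-0.1, -0.6], [0.3, -0.1], [0.6, -0.9], [0.0, 0.1], [-0.7, -0.5], [-1.3, 2.1], [0.9, -0.3], [-1.1, 0.1], [0.7, -0.2], [0.6, 0.2]]
['side'] [ 5.883987e+02  3.993780e+01 -1.271000e-01]
[[0.2, -0.1], [-0.4, -1.0], [-0.6, -1.1], [0.2, -0.7], [1.0, 0.7], [0.1, 0.7], [-0.5, -0.0], [-0.2, 0.9], [-0.3, -0.2], [0.4, 0.5]]
['top', 'side'] [ 5.882764e+02  4.212890e+01 -1.207000e-01]
[[0.3, -0.7], [0.6, -0.2], [1.1, -1.0], [0.6, 0.0], [-0.2, -0.7], [-0.8, 2.0], [1.2, -0.6], [-0.8, -0.1], [1.1, -0.2], [0.9, 0.1], [-0.2, -0.7], [-0.6, -1.6], [-1.1, -1.7], [-0.4, -1.4], [0.5, -0.1], [-0.3, 0.0], [-0.8, -0.4], [-0.4, 0.4], [-0.3, -0.7], [0.3, -0.1]]
tool target [539.99226145  17.76413115   0.        ] pad [536.38088226 -12.01770795   0.        ]
shift tool axes [-508.1942284  -441.01418612  404.61793616]
turn deg world z 11.064222959200842
```

Both cameras agree on the pose to within 3 mm. I'm now moving over the target at height.

>>> apply_moves --pt "0 0 0 -0.03 -0.026 0 0.048" --pt "0 0 0 -0.03 -0.026 0 0.048" --pt "0 0 0 -0.03 -0.026 0 0.048" --pt "0 0 0 -0.03 -0.026 0 0.048" --pt "0 0 0 -0.03 -0.026 0 0.048"

```text
t: 0.52
eef_pos: [295.9, 422.9, 404.5]
tcp_rot: [-3.141, -0.0, 2.828]
ft_force: [0.4, 0.2, 0.4]
opening: 0.704
```

>>> apply_moves --pt "0 0 0 -0.03 -0.026 0 0.048" --pt "0 0 0 -0.03 -0.026 0 0.048" --pt "0 0 0 -0.03 -0.026 0 0.048" --pt "0 0 0 -0.03 -0.026 0 0.048" --pt "0 0 0 -0.03 -0.026 0 0.048"

```text
t: 0.93
eef_pos: [398.5, 252.8, 404.7]
tcp_rot: [3.142, -0.0, 2.828]
ft_force: [0.9, 0.2, 0.8]
opening: 0.507
```

>>> apply_moves --pt "0 0 0 -0.03 -0.026 0 0.048" --pt "0 0 0 -0.03 -0.026 0 0.048" --pt "0 0 0 -0.03 -0.026 0 0.048" --pt "0 0 0 -0.03 -0.026 0 0.048" --pt "0 0 0 -0.03 -0.026 0 0.048"

```text
t: 1.35
eef_pos: [501.2, 82.7, 404.7]
tcp_rot: [3.142, -0.0, 2.828]
ft_force: [0.2, 0.6, -0.2]
opening: 0.504
```

>>> apply_moves --pt "0 0 0 -0.03 -0.026 0 0.048" --pt "0 0 0 -0.03 -0.026 0 0.048" --pt "0 0 -5.5 0 0 0 0.048" --pt "0 0 -5.5 0 0 0 0.048" --pt "0 0 0 0 0 0 0.048"

```text
t: 1.77
eef_pos: [541.8, 15.9, 404.2]
tcp_rot: [3.142, -0.001, 3.023]
ft_force: [-0.2, 0.4, 1.2]
opening: 0.506
```

>>> apply_moves --pt "0 0 0 0.002 0.0017 0.035 0.048" --pt "0 0 0 0 0 0.035 0.048" --pt "0 0 0 0 0 0.035 0.048" --pt "0 0 0 0 0 0.035 0.048" --pt "0 0 0 0 0 0.015 0.048"

```text
t: 2.18
eef_pos: [538.8, 19.1, 246.1]
tcp_rot: [-3.142, -0.004, 3.017]
ft_force: [-0.2, -0.2, -0.5]
opening: 0.505
```

>>> apply_moves --pt "0 0 0 0 0 0 0.048"

```text
t: 2.27
eef_pos: [539.1, 19.0, 246.5]
tcp_rot: [-3.141, -0.006, 3.017]
ft_force: [-0.5, -0.1, -0.9]
opening: 0.505
```

Run:
```python
from cell import env, optics
import cv2, numpy as np
t=optics.read_camera("top")["color"][145:295,240:390,::-1]; s=optics.read_camera("side")["color"][170:290,260:410,::-1]
cv2.imwrite("pics/pre.png",np.hstack([cv2.resize(a,(395,int(395*a.shape[0]/150)),interpolation=cv2.INTER_CUBIC)[:316] for a in(t,s)]))
print(env.state())
```

```text
{'t': 2.3667, 'joints': array([-8.73524670e-02,  5.84443171e-01,  1.91252909e+00,  1.61035218e-04,
        6.45262703e-01, -1.53507681e+00]), 'qvel': array([-1.27033286e-03, -3.42293788e-02, -1.54571220e-02,  9.17535210e-05,
        3.06881170e-03, -1.01084634e-02]), 'tau': array([-5.30257670e-02, -5.46096289e+01, -1.48212165e+01, -1.91206561e-02,
       -3.66431870e-02,  3.82183073e-02]), 'eef_pos': array([539.92783896,  18.8758175 , 249.91426812]), 'tcp_rot': array([ 3.14151889e+00, -6.45361349e-04,  3.01839201e+00]), 'ft_force': array([0.23578811, 0.65278315, 0.66443672]), 'moment': array([ 0.01654701, -0.00314166,  0.02811485]), 'opening': 0.5059364375849349}
```

View pics/pre.png

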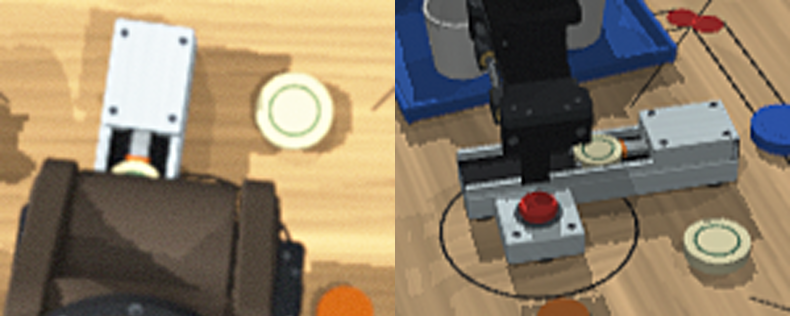

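```bash
python3 - <<'E'
from h import *
R=Ro.from_euler("z",3.0184)
for sy in(-30,30):
  for dx,dy in((0,0),(-10,-6),(10,-6),(-10,6),(10,6)):
    P=R.apply([dx,sy+dy,0])+[539.9,18.9,60]
    print(sy,dx,dy,P.round(0),((proj("side",P)[0]-[260,170])*2.633+[395,0]).round(0))
E
python3 - <<'E'
import cv2
a=cv2.imread("pics/pre.png")[60:260,440:640]
g=cv2.resize(a,None,fx=3,fy=3,interpolation=cv2.INTER_CUBIC)
cv2.imwrite("pics/pre2.png",cv2.convertScaleAbs(g,alpha=1.8,beta=20))
E
```

```text
-30 0 0 [544.  49.  60.] [521. 137.]
-30 -10 -6 [554.  53.  60.] [531. 131.]
-30 10 -6 [534.  56.  60.] [508. 134.]
-30 -10 6 [553.  41.  60.] [534. 139.]
-30 10 6 [533.  44.  60.] [511. 143.]
30 0 0 [536. -11.  60.] [535. 181.]
30 -10 -6 [547.  -6.  60.] [545. 175.]
30 10 -6 [527.  -4.  60.] [521. 178.]
30 -10 6 [545. -18.  60.] [548. 184.]
30 10 6 [526. -16.  60.] [524. 188.]
```

View pics/pre2.png

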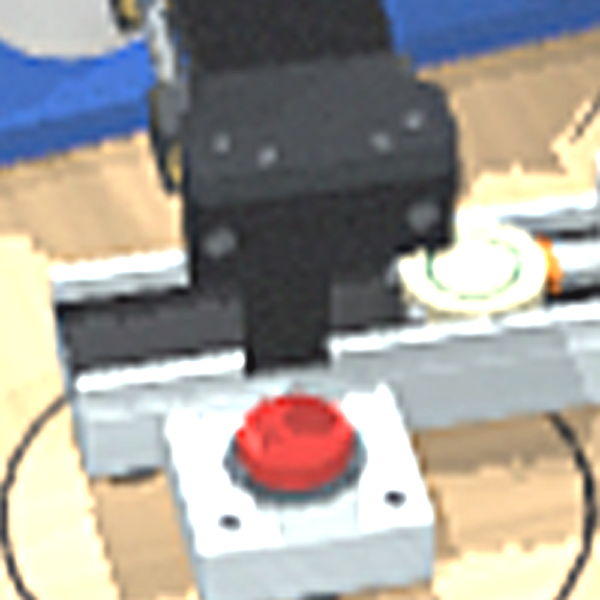

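The near fingertip edge at pre (521–549,184) matches the prediction of (524–548,186) and sits squarely over the pad. Next I'll lower it close to the pad with a small y trim.

>>> apply_moves --pt "0 0 0 0 -0.0015 0.005 0.048" --pt "0 0 0 0 0 0.007 0.048" --pt "0 0 0 0 0 0.003 0.048" --pt "0 0 0 0 0 0 0.048" --pt "0 0 0 0 0 0 0.048"

```text
t: 2.78
eef_pos: [539.6, 17.1, 234.9]
tcp_rot: [3.141, 0.0, 3.02]
ft_force: [0.8, -0.2, 0.4]
opening: 0.506
```

>>> apply_moves --pt "0 0 0 0 0 0.003 0.048" --pt "0 0 0 0 0 0.003 0.048" --pt "0 0 0 0 0 0.003 0.048" --pt "0 0 0 0 0 0 0.048" --pt "0 0 0 0 0 0 0.048"

```text
t: 3.2
eef_pos: [539.7, 17.1, 225.7]
tcp_rot: [3.142, 0.0, 3.02]
ft_force: [0.9, 1.4, 3.3]
opening: 0.507
```

>>> apply_moves --pt "0 0 0 0 0 0.002 0.048" --pt "0 0 0 0 0 0.0015 0.048" --pt "0 0 0 0 0 0 0.048" --pt "0 0 0 0 0 0 0.048" --pt "0 0 0 0 0 0 0.048"

```text
t: 3.62
eef_pos: [539.7, 17.1, 222.4]
tcp_rot: [3.142, 0.0, 3.02]
ft_force: [0.7, 0.3, 5.5]
opening: 0.501
```

Run:
```python
from cell import env, optics
import cv2, numpy as np
s=optics.read_camera("side")["color"][200:280,275:395,::-1]
cv2.imwrite("pics/post.png",cv2.convertScaleAbs(cv2.resize(s,None,fx=6,fy=6,interpolation=cv2.INTER_CUBIC),alpha=1.5,beta=20))
s=env.state();print(s["t"],s["eef_pos"],s["ft_force"],s["moment"])
```

```text
3.6667 [539.65649764  17.09590233 222.44105316] [ 0.40535898 -0.59133306  5.50710305] [-0.0871475   0.00519248  0.11384311]
```

View pics/post.png

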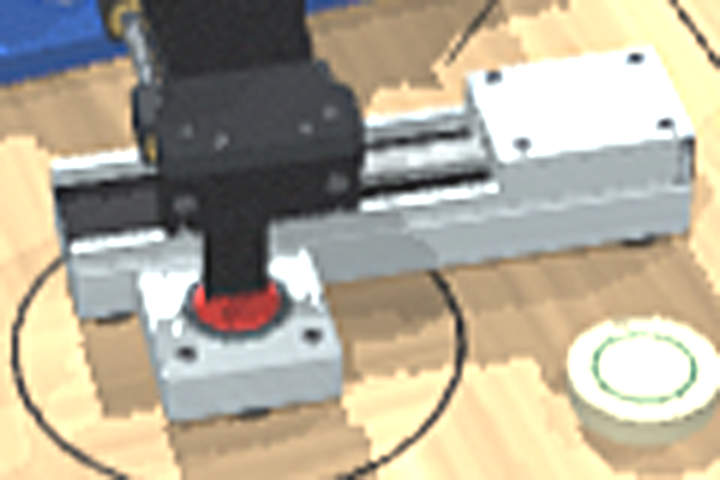

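The pad is down, and the striker has left its start position. The gripper hides the place where it should be. I'll check the full views for an escaped disc.

Run:
```python
from cell import env, optics
import cv2, numpy as np
t=optics.read_camera("top")["color"][:,:,::-1]; s=optics.read_camera("side")["color"][:,:,::-1]
cv2.imwrite("pics/full.png",np.hstack([t[:,100:500],s[:,80:480]]))
F=np.array([env.state()["ft_force"]]); print(F,env.state()["moment"],env.state()["t"])
```

```text
[[-0.38982265 -0.6127717   4.73628916]] [-0.15999215  0.07064233  0.0736274 ] 3.7667
```

View pics/full.png

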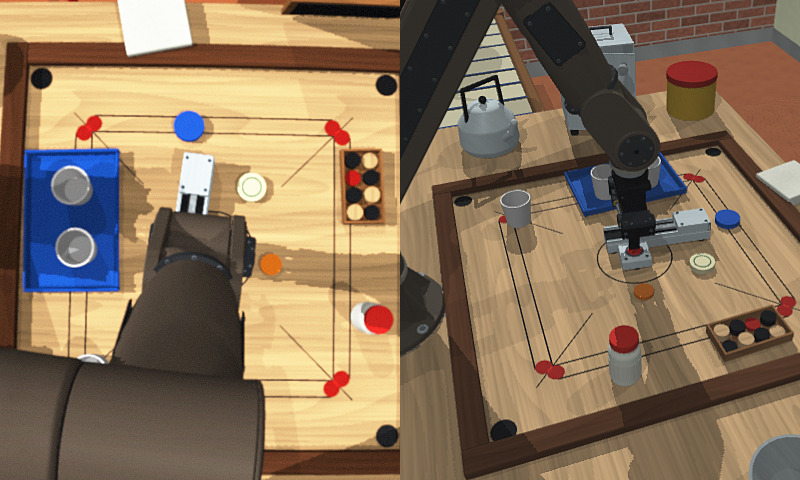

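Run:
```python
from cell import env, optics
import numpy as np
A=[]
for i in range(30):
    optics.read_camera("side"); s=env.state(); A.append(np.r_[s["ft_force"],s["moment"]])
A=np.array(A); print(A.mean(0).round(3),(A.std(0)/30**.5).round(3),s["t"],s["eef_pos"])
```

```text
[-0.143 -0.309  5.548 -0.144  0.033  0.087] [0.086 0.102 0.083 0.005 0.005 0.006] 5.2667 [539.65641614  17.10716793 222.44352524]
```

The mean moment about z is +0.087 Nm and the net Fx is about 0. That matches a pair of forces: about 1.5 N in -x on the chute finger, balanced by friction at the pad. The follower pushing the striker onto the finger should give 1.6 N. No loose striker is visible, so I'm handing in.

```bash
python3 -c "
from cell import env
print(env.job_done(), env.state()['t'])"
```

```text
the job is handed in; nothing more can be done
the job is handed in; nothing more can be done
```

I pressed the release pad with one finger and put the other in the chute near the catch spot, then handed the job in at about 5.3 s, still holding. I believe the striker is trapped, but I never saw it directly because the gripper hides that spot in both views.

**Pad:** the fingertips are about 32.4 mm above the table, so the pad has travelled about 8.6 mm of its 9 mm and the pins should be below the floor. The upward force of 5.5 N is close to the pad spring's 6 N at its stop.

**Striker:** three things point to it being caught.
- It is gone from its start position.
- No loose striker shows in either full view, and the visible part of the chute beyond the finger is empty.
- The wrist moment about z (+0.087 Nm) suggests about 1.5 N on the chute finger, against 1.6 N expected from the follower.

**Checks that disagreed:**
- The net sideways force alone read about 0, not the 1.6 N expected. I put that down to friction at the pad balancing it.
- The two cameras differed by up to 3 mm on the dispenser's position, which was within the room available.

**Other things:** nothing looked moved. The arm partly hid the lone cup in the last top view, but it stands in place in the side view.

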